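Shut the round light port of a glue-curing lamp

TASK

Two glue-curing lamps stand on the phone-repair mat, both with their light port open: one port is round, the other square. Shut the round port: slide that lamp's shutter plate along by its upright tab, one stop only, until it clicks into the middle one of its three stops with the blank middle of the plate over the port. Leave the square-port lamp's shutter at the stop where it is.

Things in the scene. Friction and masses are not known exactly. Their poses are not given: they have to be found in the camera images.
- round_tab (a point): Centre of the upright steel tab on the round-port lamp's shutter plate: 30 mm (x) by 14 mm (y) by 35 mm tall (17.5 mm above and below this point). Pinch it from above, fingers closing along y. The plate it stands on is flat, 54 mm wide, between side rails about 4 mm higher (inner faces 58 mm apart). Axes are the lamp's, z up; the plate slides along +y from its first stop to the others.
- round_shutter (a joint): Travel (m) of the round-port lamp's plate along its tab's +y. Three sprung stops: 0 = open hole over the port (start), 0.04 = blank middle over the port (shut), 0.08 = amber glass over the port, end of travel. Let go within 15 mm of a stop, it is drawn in and stays; leaving a stop takes about 5 N along the slide.
- round_port (a point): Centre of the round port (36 mm across, yellow lens) in the middle of the lamp's top; lamp axes. The lamp is a fixed white box 100 x 260 mm (long along y), its top 55 mm above its foot. At the first stop the tab stands 115 mm from here on the -y side, at the middle stop 75 mm; the tab's top is 40 mm above this point.
- square_shutter (a joint): Travel (m) of the other lamp's shutter plate: the lamp is alike in all but its square 32 mm port and square openings. It starts at 0, open, and is to stay at that stop.

How it is judged:
At the end, for the whole second after the job is handed in: The round-port lamp's plate rests within 10 mm of its middle stop (40 mm of travel) and does not move; the square-port lamp's plate is within 10 mm of its first stop (value of joint round_shutter between 0.03 and 0.05 m and velocity of joint round_shutter between -0.01 and 0.01 m/s and value of joint square_shutter below 0.01 m); the robot touches nothing.
It fails at once if the square-port lamp's shutter is slid more than 15 mm off its first stop (value of joint square_shutter above 0.015 m).
It also fails if it takes over 29 s, if anything falls off the work surface, if the arm or the gripper's body presses on something with over 40 N, if the wrist force passes 120 N, or if a joint passes its speed limit or range.

ROBOT

A 6-joint arm with a two-finger parallel gripper is mounted at the origin on the work surface. World frame = base frame: x ahead of the robot, y to its left, z up, the work surface at z = 0. Lengths are in m, angles in rad, forces in N, time in s.
With the tool pointing down it reaches from about 0.375 to 0.9 m from the base axis. Payload 3.1 kg.
Tool frame: the origin (TCP) lies between the finger pads; the fingertips stand manip.nose_length ahead of it and the grasp point (between the pads) lies 5 mm behind it (manip.nose_length is the distance from the TCP to the fingertips, in m); z points along the fingers, y is the line along which they close (so a half turn about z gives the same grasp; the last joint's range is limited). The gripper opens to 85 mm and grips with 20 to 120 N. Pads are 22 mm wide; open, the fingers measure 114 mm over their backs; the gripper's body (76 mm by 85 mm) begins 54 mm behind the grasp point. The pads swing forward as they close: fully open they stand 13 mm farther back than shut.
Start: joints at [1.065, 0.527, 1.433, -0, 1.181, -0.178], TCP at [0.201, 0.592, 0.245] pointing down, gripper open.
Joint ranges: [-3.08, 3.08], [-0.75, 2.2], [0.22, 2.44], [-1.43, 4.57], [0, 2.65], [-2.85, 2.85]. Speed limits (rad/s): [2.79, 2.79, 3.14, 3.14, 3.14, 3.14].

INTERFACE

Orientations are given as a unit quaternion [x, y, z, w].
In Python, from station import monitor, eyes, job, manip gives the robot as it stands.
- The arm moves only by the shell command python3 -m pendant 'ROWS' [FORCE]. ROWS is JSON, a list that holds one entry, the list of rows, each a list of 7 numbers: the shift along the tool's x, y, z as a fraction of full scale, then the turn, a rotation vector about the tool's x, y, z as a fraction of full scale, then the opening, from 0 (shut) to 1 (fully open). A call has 1 to 20 rows; each row shifts and turns the commanded pose from where the row before left it, along the tool's axes as they then stand; what a row does not reach is not made up. Full scale, the value 1, is 800 mm for a shift and 0.12 rad for a turn. A row lasts 1/10 s, in which the tool goes at most 50 mm and 8.59 degrees, less where a joint would pass 70% of its speed; a pose out of reach is approached as far as the arm can. A call with a number of a shift or a turn outside -1 to 1 is refused whole. A call with a gripper value outside its range is refused whole. The fingers move at their own pace and stop on an object; FORCE is the grip in N (left out, the last holds). Time passes only in rows, so rows that do not move let the fingers close. It gives the time, the measured TCP pose, the force, the opening and the grip force at its end, in the units of the state.
- monitor.sense(): the state, without advancing time (a new reading comes with each control period).
- eyes.snapshot(name): name is "scene" or "side" or "wrist"; returns a dict with "pixels" (420x560x3 uint8, red, green, blue), "depth" (420x560 float32, m along the optical axis (not along the pixel's ray), 0 where there is no reading), "intrinsics" (3x3 intrinsics, pixels), "eye" and "attitude" of the camera in the world. Camera axes: x right, y down, z forward; pixel columns grow to the right and rows downward; lengths in m; the calibration is good to about 2 mm. A picture is of the moment at which its call begins.
- job.sign_off(): hands the job in; it is judged then, once.
The state is a dict: "t": time; "q": joint angles; "qd": joint speeds; "tau": joint torques, N m; "tcp_pos": TCP position; "tool_rot": TCP orientation; "force": force on the tool from outside, world axes, zero at the start; "ft_torque": the same for the moment, N m; "finger_gap": opening from 0.0 (shut) to 1.0 (fully open); "gripper_force": force on a finger pad.
Only numpy, scipy, OpenCV 4.12 (cv2) and the standard library are available. Lean on these libraries where they do the work, as an engineer would, in place of code of your own. Each camera call takes 0.05 s, during which the arm holds its last target. There are 200 camera calls.

## Working session

There is one attempt and no reset: what is moved stays moved. The work goes in short steps, Python scripts to look and compute and a shell command to move; the robot and the scene stay as the last step left them, time stands still between calls to the robot, and variables do not carry over. Pictures are saved under pics/ and viewed, at most 10 in all, crops included, and the job is handed in when it is done.

```bash
mkdir -p pics; ls
cat > h.py <<'E'
import numpy as np, cv2
from station import monitor, eyes, job, manip
from scipy.spatial.transform import Rotation as R
def att(a):
    a=np.array(a,float); return a if a.shape==(3,3) else R.from_quat(a).as_matrix()
def cloud(s):
    K=np.array(s["intrinsics"]);d=s["depth"];v,u=np.mgrid[:420,:560]
    P=np.stack([(u-K[0,2])/K[0,0]*d,(v-K[1,2])/K[1,1]*d,d],-1)
    return P@att(s["attitude"]).T+np.array(s["eye"])
def snap(n,f):
    s=eyes.snapshot(n);cv2.imwrite("pics/"+f,cv2.cvtColor(s["pixels"],cv2.COLOR_RGB2BGR));np.savez("pics/"+f[:-4]+".npz",**{k:np.array(v) for k,v in s.items()});return s
E
python3 - <<'E'
from h import *
print(monitor.sense(), manip.nose_length)
for n in ["scene","side","wrist"]:
    s=snap(n,n+"0.png");print(n,s["eye"],s["attitude"])
a=[cv2.imread(f"pics/{n}0.png") for n in ["scene","side"]]
E
```

```text
pics
{'t': 0.0, 'q': array([ 1.06449445e+00,  5.28485939e-01,  1.43393441e+00,  1.93390013e-05,
        1.18137526e+00, -1.78512006e-01]), 'qd': array([-0.00213044, -0.00067831,  0.00087816,  0.00162839, -0.0013071 ,
        0.00014716]), 'tau': array([-7.25337159e-04, -4.42360675e+01, -1.78018928e+01, -2.73065571e-04,
        8.54415324e-03, -1.68480739e-05]), 'tcp_pos': array([0.20085098, 0.59111286, 0.24431122]), 'tool_rot': array([ 1.63165710e-01,  9.86598063e-01, -1.03452933e-03, -3.78247736e-04]), 'force': array([0.43103833, 0.40763144, 0.59186393]), 'ft_torque': array([0.04172221, 0.02352829, 0.02739942]), 'gripper_force': 0.0, 'finger_gap': 1.0010236789404392} 0.014
scene [ 1.05447081 -0.00255185  0.91103645] [ 0.64381396  0.70786963 -0.21965658 -0.19019766]
side [ 0.28571332 -0.63494959  0.81673437] [ 0.91553323 -0.17709715  0.06911798 -0.35448303]
wrist [0.13512576 0.61225207 0.37366885] [0.80594627 0.5761691  0.07864925 0.11087865]
```

View pics/scene0.png

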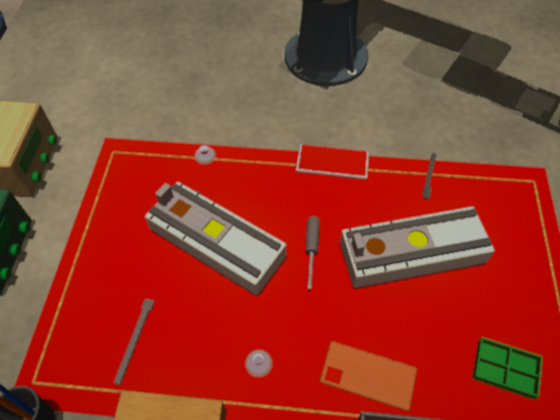

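View pics/side0.png

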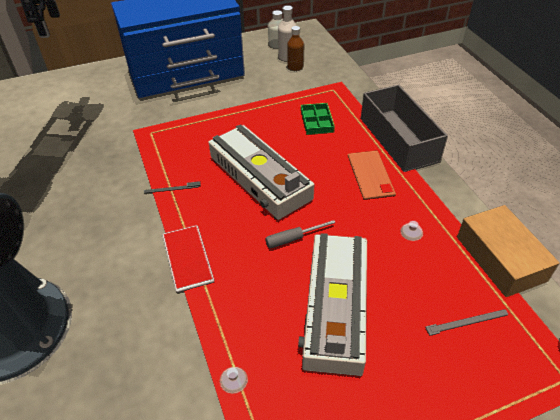

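Scene view: the round-port lamp is on the right, with its yellow lens near (417,239) and its tab near (355,240). The square-port lamp is on the left, with its lens near (215,229) and its tab near (165,195). In the side view the round lens is near (260,160) with its tab near (290,182). Next I measure these.

```bash
cat > meas.py <<'E'
from h import *
import sys
def run(files):
  for n,(cu,cv_) in files.items():
    s=dict(np.load(f"pics/{n}.npz"));P=cloud(s);hsv=cv2.cvtColor(s["pixels"],cv2.COLOR_RGB2HSV)
    m=cv2.inRange(hsv,(24,150,120),(36,255,255))
    k,l,st,c=cv2.connectedComponentsWithStats(m)
    K=s["intrinsics"]
    for i in range(1,k):
        if st[i,4]<60: continue
        r=att(s["attitude"])@np.array([(c[i,0]-K[0,2])/K[0,0],(c[i,1]-K[1,2])/K[1,1],1]);e=s["eye"]
        p=np.median(P[l==i],0); print(n,"yellow",c[i].round(1),st[i,4],"depth med",p.round(4),"ray@.055",(e+r*(.055-e[2])/r[2]).round(4))
        # tab: points 85..100 mm high within 0.16 of port
        d=np.hypot(*(P[...,:2]-p[:2]).transpose(2,0,1)); t=(d<.15)&(P[...,2]>.085)&(P[...,2]<.105)&(s["depth"]>0)
        if t.sum()>5:
            q=P[t]; top=q[q[:,2]>.0915]
            (cx,sz,an)=cv2.minAreaRect(top[:,:2].astype(np.float32))
            print("  tab n",len(q),len(top),"top rect",np.round(cx,4),np.round(sz,4),round(an,1),"zmax",q[:,2].max().round(4),"dist",np.hypot(*(np.array(cx)-p[:2])).round(4))
        # lamp top rim orientation
        b=((d<.2)&(P[...,2]>.045)&(P[...,2]<.07)).astype(np.uint8)
        kk,ll,ss,_=cv2.connectedComponentsWithStats(b);j=ll[int(c[i,1]),int(c[i,0])]
        if j:
            print("  lamp rect",[np.round(x,4) for x in cv2.minAreaRect(P[ll==j][:,:2].astype(np.float32))])
E
python3 - <<'E'
from meas import *
run({"scene0":(0,0),"side0":(0,0)})
E
```

```text
scene0 yellow [213.4 228.1] 228 depth med [ 0.5558 -0.1823  0.0597] ray@.055 [ 0.5529 -0.1831  0.055 ]
  tab n 162 126 top rect [ 0.5025 -0.2839] [0.0168 0.0306] 59.8 zmax 0.1025 dist 0.1148
  lamp rect [array([ 0.5573, -0.1817]), array([0.2607, 0.1011]), np.float64(61.9479)]
scene0 yellow [417.3 238.5] 241 depth med [0.544  0.1935 0.0602] ray@.055 [0.541  0.1948 0.055 ]
  tab n 166 141 top rect [0.5793 0.0827] [0.0295 0.0144] 16.0 zmax 0.1021 dist 0.1163
  lamp rect [array([0.5458, 0.192 ]), array([0.1026, 0.2594]), np.float64(16.9632)]
side0 yellow [258.6 159.9] 113 depth med [0.5459 0.1916 0.0593] ray@.055 [0.5479 0.1961 0.055 ]
  tab n 135 101 top rect [0.5782 0.0777] [0.0304 0.0149] 22.3 zmax 0.1019 dist 0.1184
  lamp rect [array([0.5449, 0.1878]), array([0.1027, 0.265 ]), np.float64(16.9259)]
side0 yellow [337.5 290.5] 247 depth med [ 0.5583 -0.1846  0.0601] ray@.055 [ 0.5602 -0.1816  0.055 ]
  tab n 234 195 top rect [ 0.5031 -0.2878] [0.0165 0.0294] 65.2 zmax 0.1021 dist 0.117
  lamp rect [array([ 0.5571, -0.1872]), array([0.2619, 0.1005]), np.float64(62.2217)]
```

```bash
cat > plan.py <<'E'
from h import *
def plan(p,yaw):  # yaw: lamp x-axis angle, deg
    s=monitor.sense();T=R.from_quat(s["tool_rot"]);a=np.radians(yaw)
    best=None
    for k in (0,np.pi):
        y=np.array([-np.sin(a+k),np.cos(a+k),0]);z=np.array([0,0,-1.]);x=np.cross(y,z)
        rv=(T.inv()*R.from_matrix(np.stack([x,y,z],1))).as_rotvec()
        if best is None or np.linalg.norm(rv)<np.linalg.norm(best): best=rv
    d=T.inv().apply(np.array(p)-s["tcp_pos"])
    print("t",s["t"],"tcp",s["tcp_pos"].round(4),"shift mm tool",(d*1000).round(1),"frac",(d/.8).round(4),"turn frac",(best/.12).round(3),"axes\n",T.as_matrix().round(3),"q6",s["q"].round(2),"F",s["force"].round(1),"gap",s["finger_gap"])
E
python3 -c "
from plan import *
plan([.579,.081,.2],17)"
```

```text
t 0.15 tcp [0.2009 0.5913 0.2445] shift mm tool [-522.2 -361.3   45. ] frac [-0.6528 -0.4516  0.0562] turn frac [-0.013 -0.007 -5.205] axes
 [[-0.947  0.322 -0.001]
 [ 0.322  0.947 -0.001]
 [ 0.    -0.002 -1.   ]] q6 [ 1.06  0.53  1.43 -0.    1.18 -0.18] F [-0.  -0.5 -0.4] gap 1.0067721191121888
```

```bash
python3 -m pendant '[[[-0.041,-0.028,0,0,0,0,1],[-0.041,-0.028,0,0,0,0,1],[-0.041,-0.028,0,0,0,0,1],[-0.041,-0.028,0,0,0,0,1],[-0.041,-0.028,0,0,0,0,1],[-0.041,-0.028,0,0,0,0,1],[-0.041,-0.028,0,0,0,0,1],[-0.041,-0.028,0,0,0,0,1],[-0.041,-0.028,0,0,0,0,1],[-0.041,-0.028,0,0,0,0,1],[-0.041,-0.028,0,0,0,0,1],[-0.041,-0.028,0,0,0,0,1],[-0.041,-0.028,0,0,0,0,1],[-0.041,-0.028,0,0,0,0,1],[-0.041,-0.028,0,0,0,0,1],[-0.038,-0.03,0,0,0,0,1]]]'
python3 -m pendant '[[[0,0,0,0,0,-0.87,0.6],[0,0,0,0,0,-0.87,0.6],[0,0,0,0,0,-0.87,0.6],[0,0,0,0,0,-0.87,0.6],[0,0,0,0,0,-0.87,0.6],[0,0,0,0,0,-0.86,0.6],[0,0,0,0,0,0,0.6],[0,0,0,0,0,0,0.6]]]'
python3 -c "
from plan import *
snap('wrist','wrist1.png')
plan([.579,.081,.2],17)"
```

```text
t: 1.75
tcp_pos: [0.5807, 0.0812, 0.2451]
tool_rot: [0.163, 0.987, 0.0, -0.0]
force: [0.1, 0.8, -1.0]
finger_gap: 0.999
gripper_force: 0.0
t: 2.55
tcp_pos: [0.5797, 0.0827, 0.2451]
tool_rot: [-0.147, 0.989, 0.0, -0.0]
force: [0.1, -0.3, 0.0]
finger_gap: 0.601
gripper_force: 0.0
t 2.6 tcp [0.5797 0.0827 0.2452] shift mm tool [ 1.2 -1.4 45.2] frac [ 0.0015 -0.0018  0.0564] turn frac [ 0.001 -0.003 -0.009] axes
 [[-0.957 -0.291 -0.   ]
 [-0.291  0.957  0.   ]
 [ 0.     0.    -1.   ]] q6 [-0.05  0.47  1.53 -0.    1.13 -1.92] F [-0.1  0.6 -0.7] gap 0.5990533840998882
```

View pics/wrist1.png

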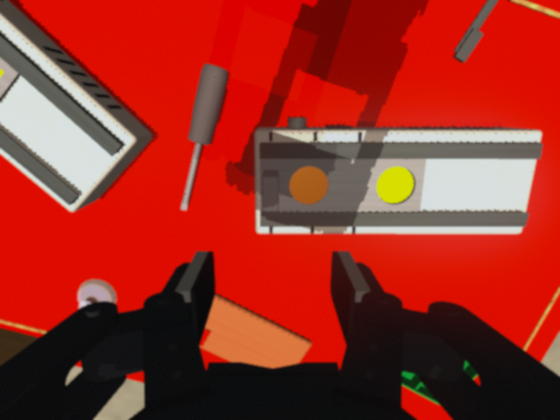

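The wrist view shows a truly round yellow port at (395,184), with the tab of the same lamp near (270,188) and the lamp square to the image. I measure it from this nearer view.

```bash
python3 -c "
from meas import *
run({'wrist1':(0,0)})
s=dict(np.load('pics/wrist1.npz'));P=cloud(s)
for u,v in [(270,188),(340,185),(340,150),(340,137),(480,185)]: print(u,v,P[v,u].round(4))
plan=__import__('plan').plan
plan([.579,.081,.086],17)"
```

```text
wrist1 yellow [395.  184.7] 1062 depth med [0.5444 0.1903 0.0594] ray@.055 [0.545  0.1923 0.055 ]
  tab n 634 616 top rect [0.5777 0.0794] [0.0301 0.0134] 16.4 zmax 0.1 dist 0.1158
  lamp rect [array([0.5438, 0.1892]), array([0.0998, 0.2596]), np.float64(16.7973)]
270 188 [0.5729 0.0779 0.0978]
340 185 [0.559  0.1407 0.0631]
340 150 [0.5288 0.1292 0.066 ]
340 137 [0.5182 0.1267 0.0595]
480 185 [0.5219 0.2668 0.0587]
t 2.6 tcp [0.5797 0.0827 0.2452] shift mm tool [  1.2  -1.4 159.2] frac [ 0.0014 -0.0018  0.1989] turn frac [ 0.001 -0.003 -0.009] axes
 [[-0.957 -0.291 -0.   ]
 [-0.291  0.957  0.   ]
 [ 0.     0.    -1.   ]] q6 [-0.05  0.47  1.53 -0.    1.13 -1.92] F [-0.1  0.6 -0.7] gap 0.5990533840998882
```

```bash
python3 -m pendant '[[[0.003,-0.0026,0.03,0,0,0,0.6],[0,0,0.04,0,0,0,0.6],[0,0,0.04,0,0,0,0.6],[0,0,0.03,0,0,0,0.6],[0,0,0.03,0,0,0,0.6],[0,0,0.015,0,0,0,0.6],[0,0,0.014,0,0,0,0.6],[0,0,0,0,0,0,0.6],[0,0,0,0,0,0,0.6]]]' && python3 -m pendant '[[[0,0,0,0,0,0,0],[0,0,0,0,0,0,0],[0,0,0,0,0,0,0],[0,0,0,0,0,0,0],[0,0,0,0,0,0,0],[0,0,0,0,0,0,0],[0,0,0,0,0,0,0],[0,0,0,0,0,0,0]]]' 40
```

```text
t: 3.5
tcp_pos: [0.5787, 0.08, 0.0867]
tool_rot: [-0.148, 0.989, -0.0, 0.001]
force: [-0.4, 0.2, -0.3]
finger_gap: 0.601
gripper_force: 0.0
t: 4.3
tcp_pos: [0.5787, 0.0803, 0.0871]
tool_rot: [-0.148, 0.989, 0.0, 0.001]
force: [-0.4, 2.5, 6.5]
finger_gap: 0.152
gripper_force: 41.2
```

```bash
python3 -m pendant '[[[0,0.005,0,0,0,0,0],[0,0.005,0,0,0,0,0],[0,0.005,0,0,0,0,0],[0,0.005,0,0,0,0,0],[0,0.005,0,0,0,0,0],[0,0.005,0,0,0,0,0],[0,0.005,0,0,0,0,0],[0,0.005,0,0,0,0,0],[0,0.005,0,0,0,0,0],[0,0.005,0,0,0,0,0],[0,0,0,0,0,0,0],[0,0,0,0,0,0,0],[0,0,0,0,0,0,0]]]'
python3 -c "
from h import *
s=monitor.sense();print(s['tcp_pos'].round(4),s['force'].round(1),s['ft_torque'].round(2))
snap('scene','scene2.png')"
```

```text
t: 5.6
tcp_pos: [0.567, 0.1185, 0.0871]
tool_rot: [-0.148, 0.989, -0.0, 0.001]
force: [-1.2, 1.3, 5.5]
finger_gap: 0.152
gripper_force: 41.3
[0.567  0.1185 0.0871] [-1.2  1.3  5.5] [ 0.17  0.11 -0.11]
```

View pics/scene2.png

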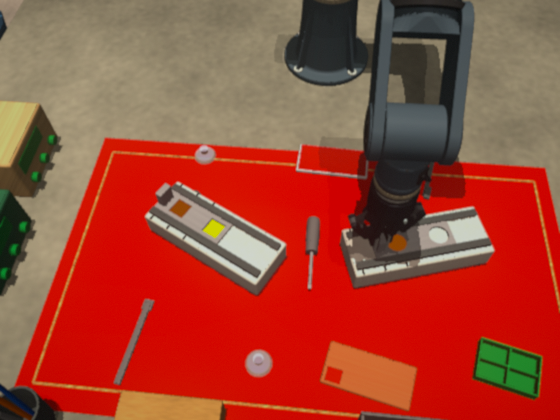

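The plate moved 40 mm: the open hole is now at (440,235), past the covered port, and the amber glass is at (398,242). The square lamp is unchanged. I release and lift.

```bash
python3 -m pendant '[[[0,0,0,0,0,0,0.6],[0,0,0,0,0,0,0.6],[0,0,0,0,0,0,0.6],[0,0,0,0,0,0,0.6],[0,0,0,0,0,0,0.6],[0,0,0,0,0,0,0.6],[0,0,-0.02,0,0,0,0.6],[0,0,-0.03,0,0,0,0.6],[0,0,-0.04,0,0,0,0.6],[0,0,-0.05,0,0,0,0.6],[0,0,-0.05,0,0,0,0.6],[0,0,0,0,0,0,0.6],[0,0,0,0,0,0,0.6],[0,0,0,0,0,0,0.6]]]'
python3 -c "
from meas import *
from scipy.spatial import distance
s=snap('wrist','wrist3.png');P=cloud(s);port=np.array([.5444,.1905])
d=np.hypot(*(P[...,:2]-port).transpose(2,0,1));t=(d<.15)&(P[...,2]>.0915)&(P[...,2]<.105)
r=cv2.minAreaRect(P[t][:,:2].astype(np.float32));print(r,np.hypot(*(np.array(r[0])-port)))"
```

```text
t: 7.05
tcp_pos: [0.5653, 0.1182, 0.2369]
tool_rot: [-0.148, 0.989, 0.0, -0.001]
force: [-0.1, 0.4, -0.1]
finger_gap: 0.596
gripper_force: 0.0
((0.5659660696983337, 0.11751031875610352), (0.029908573254942894, 0.01310192234814167), 16.672584533691406) 0.07610905944970679
```

View pics/wrist3.png

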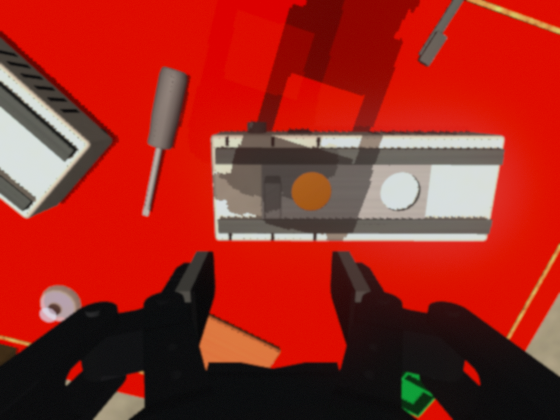

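The port is covered by the blank: the tab, at (271,198), stands 76 mm from the port, against 75 mm expected. The gripper is clear, so I hand it in.

```bash
python3 -c "
from station import job
print(job.sign_off())"
```

```text
the job is handed in; nothing more can be done
None
```

The round-port lamp's shutter is at its middle stop with the port shut (tab measured 76 mm from the port, 75 mm expected), the square-port lamp was left untouched, and the job was handed in at about 7 s with the gripper clear; no verdict came back.

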